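# Close the row of microtubes

### The job

The samples in the front row of the dark metal tube block are ready: run your fingertips along the row of five large microtubes to fold their open lids over, then press each of these lids down until it sits flat and fully home on its tube. Leave the lids of the small tubes in the back row open. Work gently: the block must stay standing where it is, no tube may be lifted in its hole, and the things around must not be disturbed.

Things in the scene. Friction and masses are not known exactly. Their poses are not given: they have to be found in the camera images.
- block: heavy loose dark grey metal tube block, 86 (x) x 144 (y) x 38 mm high, about 1 kg: front row of five large hinged-lid microtubes at x = -21 mm (nearest the robot), back row of four small ones at x = +25 mm. Origin: centre of its underside; z up, x away from the robot, y along the rows to its left (yaw up to 35 degrees either way). Slides on the desk at about 6 N of sideways push
- mouth1 (a point): centre of the mouth of large tube 1 (+y end of row), 45 mm above the desk, 7 mm above the block's top; rim 13 mm wide. Tube loose in its bore. Lid hinge: 8.4 mm from here to block +y, same height. Lid: disc 14 mm wide, 2 mm thick, its thumb tab ends 19 mm from the hinge. Fully closed it lies flat, top 2.2 mm above this point. Closed, the tab points to block -y
- mouth2 (a point): the same for large tube 2, 24 mm from tube 1 in the block's -y direction
- mouth3 (a point): the same for large tube 3, 48 mm from tube 1 in the block's -y direction
- mouth4 (a point): the same for large tube 4, 72 mm from tube 1 in the block's -y direction
- mouth5 (a point): the same for large tube 5, 96 mm from tube 1 in the block's -y direction (last of the row)
- fold1 (a joint): lid hinge of large tube 1 (rad): 0 = folded over, plug resting in the mouth, tab still 4 mm too high (lid 0.25 ajar); grows as the lid swings up towards block +y (1.3 = upright, stop at 1.75). Starts at 1.3 to 1.6; turns very easily (about 0.5 N at the tab), stays where left
- fold2 (a joint): lid hinge of large tube 2 (rad): 0 = folded over, plug resting in the mouth, tab still 4 mm too high (lid 0.25 ajar); grows as the lid swings up towards block +y (1.3 = upright, stop at 1.75). Starts at 1.3 to 1.6; turns very easily (about 0.5 N at the tab), stays where left
- fold3 (a joint): lid hinge of large tube 3 (rad): 0 = folded over, plug resting in the mouth, tab still 4 mm too high (lid 0.25 ajar); grows as the lid swings up towards block +y (1.3 = upright, stop at 1.75). Starts at 1.3 to 1.6; turns very easily (about 0.5 N at the tab), stays where left
- fold4 (a joint): lid hinge of large tube 4 (rad): 0 = folded over, plug resting in the mouth, tab still 4 mm too high (lid 0.25 ajar); grows as the lid swings up towards block +y (1.3 = upright, stop at 1.75). Starts at 1.3 to 1.6; turns very easily (about 0.5 N at the tab), stays where left
- fold5 (a joint): lid hinge of large tube 5 (rad): 0 = folded over, plug resting in the mouth, tab still 4 mm too high (lid 0.25 ajar); grows as the lid swings up towards block +y (1.3 = upright, stop at 1.75). Starts at 1.3 to 1.6; turns very easily (about 0.5 N at the tab), stays where left
- seal1 (a joint): press fit of lid 1 (rad): 0 = plug not pressed in (start), 0.25 = fully home, lid flat on the rim. Takes a downward push of about 5 N at the middle of the folded lid (3 N at its tab); stays where left
- seal2 (a joint): press fit of lid 2 (rad): 0 = plug not pressed in (start), 0.25 = fully home, lid flat on the rim. Takes a downward push of about 5 N at the middle of the folded lid (3 N at its tab); stays where left
- seal3 (a joint): press fit of lid 3 (rad): 0 = plug not pressed in (start), 0.25 = fully home, lid flat on the rim. Takes a downward push of about 5 N at the middle of the folded lid (3 N at its tab); stays where left
- seal4 (a joint): press fit of lid 4 (rad): 0 = plug not pressed in (start), 0.25 = fully home, lid flat on the rim. Takes a downward push of about 5 N at the middle of the folded lid (3 N at its tab); stays where left
- seal5 (a joint): press fit of lid 5 (rad): 0 = plug not pressed in (start), 0.25 = fully home, lid flat on the rim. Takes a downward push of about 5 N at the middle of the folded lid (3 N at its tab); stays where left
- smallfold1 (a joint): lid hinge of the small tube 46 mm behind large tube 1 (0.7 of its size, lid standing 14 mm above the rim, rims level with the large ones); 1.3 = upright, 0 = folded over. Starts at 1.3 to 1.6; to stay open
- smallfold2 (a joint): lid hinge of the small tube 46 mm behind large tube 2 (0.7 of its size, lid standing 14 mm above the rim, rims level with the large ones); 1.3 = upright, 0 = folded over. Starts at 1.3 to 1.6; to stay open
- smallfold4 (a joint): lid hinge of the small tube 46 mm behind large tube 4 (0.7 of its size, lid standing 14 mm above the rim, rims level with the large ones); 1.3 = upright, 0 = folded over. Starts at 1.3 to 1.6; to stay open
- smallfold5 (a joint): lid hinge of the small tube 46 mm behind large tube 5 (0.7 of its size, lid standing 14 mm above the rim, rims level with the large ones); 1.3 = upright, 0 = folded over. Starts at 1.3 to 1.6; to stay open
- rack: loose wire rack with eight capped blood tubes, 139 (x) x 84 (y) mm, tube caps 84 mm high; origin at the centre of its underside. Bystander
- eraser: loose eraser, 19 x 44 x 12 mm, lying on the desk; origin under its centre. Bystander
- marker: loose marker pen, 135 mm long, 16 mm thick, lying near the desk's front edge; origin under its centre. Bystander
- dropper_bottle: loose amber dropper bottle, 29 mm across, 102 mm high; origin under its centre. Bystander

How it is judged (in metres and radians):
At the end, for the whole second after the job is handed in: All five large tubes have their lids folded over (fold joints under 0.06 rad) and pressed home (seal joints over 0.16 of 0.25 rad); the four small lids still stand open (over 1.0 rad); the block stands at rest, level, within 15 mm of where it stood (value of joint each of fold1, fold2, fold3, fold4, fold5 below 0.06 rad and value of joint each of seal1, seal2, seal3, seal4, seal5 above 0.16 rad and value of joint each of smallfold1, smallfold2, smallfold4, smallfold5 above 1 rad and distance of block from where it was at the start of the episode below 0.015 m and linear speed of block below 0.01 m/s and angle between block's own z axis and vertical below 0.05 rad); the robot touches nothing.
It fails at once if the block is shoved more than 15 mm, lifted more than 8 mm or tipped (distance of block from where it was at the start of the episode above 0.015 m or height (world z) of block above 0.008 m or angle between block's own z axis and vertical above 0.1 rad).
It fails at once if a large tube is lifted more than 4 mm in its bore (z of any of mouth1, mouth2, mouth3, mouth4, mouth5 in the frame of block above 0.049 m).
It fails at once if a small tube's lid is pushed towards shut (below 1.0 rad) (value of joint any of smallfold1, smallfold2, smallfold4, smallfold5 below 1 rad).
It fails at once if the block or its tubes are pressed with more than 40 N (contact force between the arm and block above 40 N).
It fails at once if a bystander (blood tube rack, eraser, marker, dropper bottle) is moved more than 15 mm (distance of any of rack, eraser, marker, dropper_bottle from where it was at the start of the episode above 0.015 m).
It also fails if it takes over 48 s, if anything falls off the work surface, if the arm or the gripper's body presses on something with over 40 N, if the wrist force passes 120 N, or if a joint passes its speed limit or range.

### The arm

A 6-joint arm with a two-finger parallel gripper is mounted at the origin on a cart in front of the work surface, level with it; the furniture and walls round the work are solid. World frame = base frame: x ahead of the robot, y to its left, z up, the work surface at z = 0. Lengths are in m, angles in degrees, forces in N, time in s.
With the tool pointing down it reaches from about 0.375 to 0.9 m from the base axis. Payload 3.1 kg.
Tool frame: the origin (TCP) lies on the centre line of the jaws, within the pads' length; the fingertips stand 19 mm ahead of it and the grasp point (between the pads) is the TCP; z points along the fingers, y is the direction in which the jaws open and shut (so a half turn about z gives the same grasp; the last joint's range is limited). The gripper opens to 87 mm and grips with 3 to 60 N. Pads are 19 mm wide; open, the fingers measure 117 mm over their backs; the gripper's body (75 mm by 190 mm) begins 51 mm behind the grasp point.
Start: joints at [60.132, 30.224, 82.088, -0, 67.689, -10.227], TCP at [0.21, 0.589, 0.242] pointing down, gripper open.
Joint ranges: [-176.69, 176.69], [-43.24, 126.21], [12.49, 139.97], [-82, 262], [0, 151.66], [-163.58, 163.58]. Speed limits (degrees/s): [159.86, 159.86, 180, 180, 180, 180].

### API

Orientations are given as a 3x3 rotation matrix whose columns are the frame's x, y, z axes.
In Python, from rig import bot gives the robot as it stands.
- The arm moves only by the tool carry_out, never from a script. Its argument "targets" is a list of rows, each a list of 6 numbers: the shift along the tool's x, y, z each as a share of 200 mm, from -1 to 1, then the turn, a rotation vector about the tool's x, y, z each as a share of pi/2 rad, from -1 to 1. In form: [[dx, dy, dz, ax, ay, az], ...]. A call has 1 to 20 rows; each row is the pose to reach, as a shift and turn from the pose measured when the call began, along the tool's axes at that moment; what a row does not reach only later rows make up. A row lasts 1/8 s, in which the tool goes at most 62.5 mm and 10.7 degrees, less where a joint would pass 70% of its speed; a pose out of reach is approached as far as the arm can. A call with a number of a shift or a turn outside -1 to 1 is refused whole. A call with a gripper value outside its range is refused whole. "jaw" is the gripper's target within -1 to 1 (fully open at 1, half-way at 0, shut at -1), set as the call begins (left out, the last holds). The fingers move at their own pace and stop on an object; the grip force is fixed at half the most. Time passes only in rows, so rows that repeat a pose let the fingers close. It gives the time, the measured TCP pose, the force and the opening at its end, in the units of the state.
- bot.read_state(): the state, without advancing time (a new reading comes with each control period).
- bot.capture(name): name is "scene" or "top" or "wrist"; returns the picture (400x640x3 uint8, blue, green, red); there is no depth.
- bot.camera_info(name): a dict with "camera_matrix" (3x3 intrinsics, pixels), "view" (4x4, takes a point from world to camera coordinates); the wrist camera has in their place "mount" (4x4, takes a point from camera to tool coordinates, whose origin is the TCP and whose axes are the flange's). Camera axes: x right, y down, z forward; pixel columns grow to the right and rows downward; lengths in m; the calibration is good to about 2 mm. A picture is of the moment at which its call begins: read the wrist's pose just before it. camera_info takes no time and is no camera call.
- bot.hand_in(): hands the job in, once; it reports no verdict.
The state is a dict: "time_s": time; "joint_positions": joint angles; "qvel": joint speeds; "tau": joint torques, N m; "position": TCP position; "tcp_rot": TCP orientation; "force": force on the tool from outside, world axes, zero at the start; "moment": the same for the moment, N m; "opening": opening from 0.0 (shut) to 1.0 (fully open).
Only numpy, scipy, OpenCV 4.12 (cv2) and the standard library are available. Lean on these libraries where they do the work, as an engineer would, in place of code of your own. Each camera call takes 0.05 s, during which the arm holds its last target.

## Working session

There is one attempt and no reset: what is moved stays moved. The work goes in short steps, Python scripts to look and compute and a tool call to move; the robot and the scene stay as the last step left them, time stands still between calls to the robot, and variables do not carry over. Pictures are saved under pics/ and viewed, and the job is handed in when it is done.

Besides the shell and the picture viewer there is one more tool, called after "Request:" as name([rows], argument=value, ...), one row to a line, values as JSON. carry_out: Moves the arm, as the interface text tells. Shift numbers are shares of 200 mm and turn numbers shares of pi/2 rad, none past 1 either way. Its arguments: {"type":"object","properties":{"targets":{"type":"array"},"jaw":{"type":"number"}},"required":["targets"]}

```bash
ls; mkdir -p pics
python3 - <<'E'
from rig import bot
import cv2,numpy as np
print(bot.read_state())
for n in ["scene","top","wrist"]:
    cv2.imwrite(f"pics/{n}0.png",bot.capture(n)); print(n,bot.camera_info(n))
E
```

```text
pics
{'time_s': 0.0, 'joint_positions': array([ 6.01337524e+01,  3.02791711e+01,  8.21575182e+01, -3.68490559e-05,
        6.76880066e+01, -1.02294903e+01]), 'qvel': array([-0.12024358,  0.02164262, -0.00961745,  0.0792918 ,  0.08549327,
       -0.098229  ]), 'tau': array([ 1.45115901e-03, -4.40036595e+01, -1.76593906e+01,  6.33975654e-02,
        5.82370092e-02, -1.52077669e-04]), 'position': array([0.20967696, 0.58803853, 0.2405631 ]), 'tcp_rot': array([[-9.41841928e-01,  3.36054475e-01, -1.08325758e-03],
       [ 3.36055999e-01,  9.41840115e-01, -1.88760817e-03],
       [ 3.85916275e-04, -2.14186373e-03, -9.99997632e-01]]), 'force': array([ 0.81038964, -0.12300847,  0.86306625]), 'moment': array([ 0.02539524, -0.02160547, -0.0077051 ]), 'opening': 1.000354895053867}
scene {'camera_matrix': array([[503.58968864,   0.        , 321.46004133],
       [  0.        , 503.58968864, 201.84984107],
       [  0.        ,   0.        ,   1.        ]]), 'view': array([[-0.70266959, -0.71151525,  0.00122195,  0.27282713],
       [-0.44418841,  0.43732328, -0.78194949,  0.31430135],
       [ 0.
[... 469 characters left out ...]
      [ 1.67401259e-01, -3.36360312e-03, -9.85883109e-01,
         8.36052204e-01],
       [ 0.00000000e+00,  0.00000000e+00,  0.00000000e+00,
         1.00000000e+00]])}
wrist {'camera_matrix': array([[318.68425047,   0.        , 320.6187967 ],
       [  0.        , 318.68425047, 195.6451987 ],
       [  0.        ,   0.        ,   1.        ]]), 'mount': array([[ 2.38115227e-03, -9.62085330e-01, -2.72738242e-01,
         7.48016826e-02],
       [ 9.99997033e-01,  2.43084344e-03,  1.55703862e-04,
         3.01056190e-04],
       [ 5.13183565e-04, -2.72737804e-01,  9.62088264e-01,
        -1.42784136e-01],
       [ 0.00000000e+00,  0.00000000e+00,  0.00000000e+00,
         1.00000000e+00]])}
```

View pics/scene0.png

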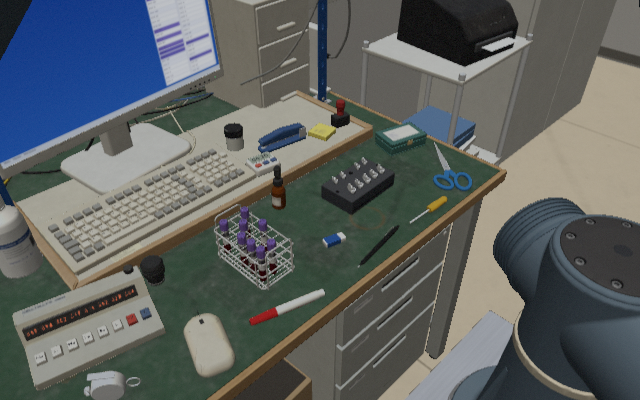

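View pics/top0.png

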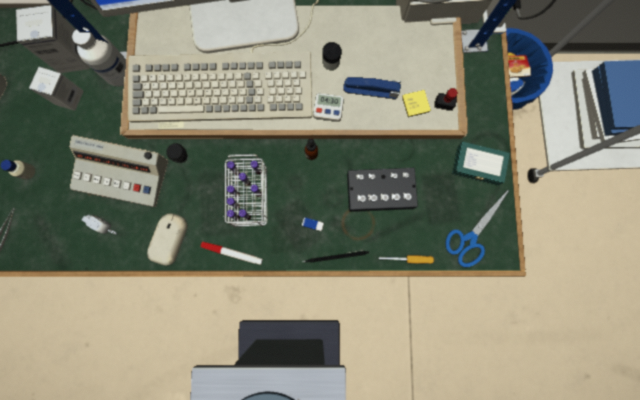

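View pics/wrist0.png

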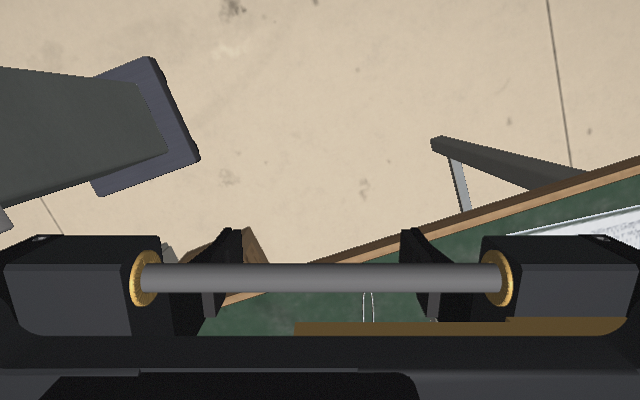

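```bash
cat > h.py <<'E'
import numpy as np,cv2
from rig import bot
def cam(n,st=None):
    i=bot.camera_info(n);K=i["camera_matrix"]
    if n=="wrist":
        T=np.eye(4);T[:3,:3]=st["tcp_rot"];T[:3,3]=st["position"]
        return K,np.linalg.inv(T@i["mount"])
    return K,i["view"]
def ray(n,uv,z,st=None):
    K,V=cam(n,st);R,t=V[:3,:3],V[:3,3];c=-R.T@t
    uv=np.atleast_2d(np.array(uv,float));d=np.c_[uv,np.ones(len(uv))]@np.linalg.inv(K).T@R
    return c+d*((z-c[2])/d[:,2])[:,None]
def proj(n,P,st=None):
    K,V=cam(n,st);p=np.atleast_2d(P)@V[:3,:3].T+V[:3,3];p=p@K.T;return p[:,:2]/p[:,2:]
E
python3 - <<'E'
from h import *
im=cv2.imread("pics/top0.png")
cv2.imwrite("pics/topc.png",cv2.resize(im[155:225,330:435],None,fx=7,fy=7,interpolation=cv2.INTER_CUBIC))
im=cv2.imread("pics/scene0.png")
cv2.imwrite("pics/scenec.png",cv2.resize(im[140:220,310:405],None,fx=7,fy=7,interpolation=cv2.INTER_CUBIC))
E
```

```text
(no output)
```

View pics/topc.png

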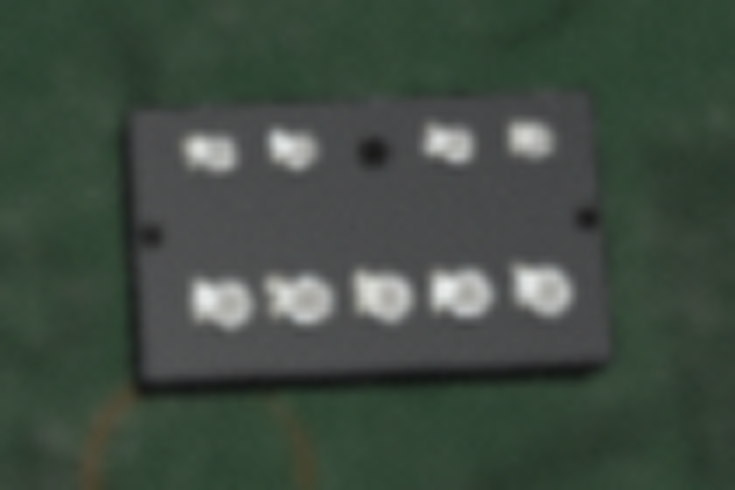

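View pics/scenec.png

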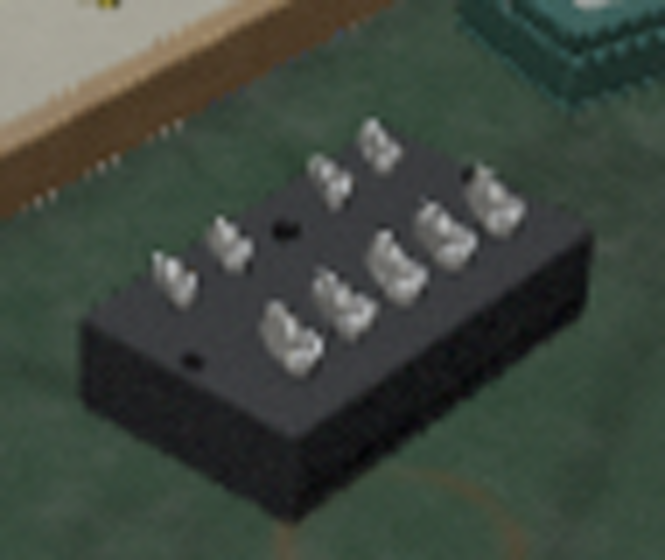

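Run:
```python
from h import *
c=np.array([(130,112),(590,93),(607,362),(142,379)])/7+[330,155]-0.43
P=ray("top",c,0.038);print(P.round(4),np.linalg.norm(np.diff(P,axis=0),axis=1))
t=np.array([(230,304),(309,300),(389,297),(467,293),(547,290)])/7+[330,155]-0.43
M=ray("top",t,0.045);print(M.round(4))
d=M[0]-M[4];yaw=np.arctan2(-d[0],d[1]);print(np.degrees(yaw),np.linalg.norm(d))
e=(P[0]-P[1]+P[3]-P[2]);print("edge yaw",np.degrees(np.arctan2(-e[0],e[1])),P.mean(0))
print("from mouth3 centre:",M.mean(0)+0.021*np.array([np.cos(yaw),np.sin(yaw),0]))
```

```text
[[ 0.5583 -0.1681  0.038 ]
 [ 0.5644 -0.3094  0.038 ]
 [ 0.4809 -0.3113  0.038 ]
 [ 0.4757 -0.1708  0.038 ]] [0.14136199 0.08345933 0.14063061]
[[ 0.4974 -0.197   0.045 ]
 [ 0.4987 -0.2207  0.045 ]
 [ 0.4996 -0.2448  0.045 ]
 [ 0.5008 -0.2683  0.045 ]
 [ 0.5018 -0.2924  0.045 ]]
2.5907946933793933 0.09556448901962807
edge yaw 2.3019611147022263 [ 0.51980332 -0.23989533  0.038     ]
from mouth3 centre: [ 0.52063312 -0.24369391  0.045     ]
```

```bash
cat >> h.py <<'E'
from scipy.spatial.transform import Rotation as Ro
def goal(p,yawx=None):
    s=bot.read_state();R=s["tcp_rot"]
    Rt=R if yawx is None else np.array([[np.cos(yawx),np.sin(yawx),0],[np.sin(yawx),-np.cos(yawx),0],[0,0,-1]])
    d=R.T@(np.array(p)-s["position"])/0.2
    a=Ro.from_matrix(R.T@Rt).as_rotvec()/(np.pi/2)
    return np.r_[d,a].round(4)
E
python3 - <<'E'
from h import *
print(goal((0.35,0.42,0.24),np.radians(182.5)))
for px in [(311,148),(245,190),(312,224),(230,253)]: print(ray("top",px,0.0))
E
```

```text
[-9.430e-01 -5.563e-01  4.600e-03 -1.000e-03 -4.000e-04 -2.460e-01]
[[ 0.61958374 -0.087762    0.        ]]
[[0.52298206 0.05832081 0.        ]]
[[ 0.44732773 -0.09047061  0.        ]]
[[0.38434264 0.08663563 0.        ]]
```

Request:
carry_out([
  [-0.94, -0.56, 0, 0, 0, -0.245],
  [-0.94, -0.56, 0, 0, 0, -0.245],
  [-0.94, -0.56, 0, 0, 0, -0.245],
  [-0.94, -0.56, 0, 0, 0, -0.245],
  [-0.94, -0.56, 0, 0, 0, -0.245],
], jaw=-1)

```text
time_s: 0.78
position: [0.3508, 0.4175, 0.2407]
tcp_rot: [[-0.999, -0.038, -0.001], [-0.038, 0.999, -0.002], [0.001, -0.002, -1.0]]
force: [-0.3, 0.5, -0.2]
opening: 0.512
```

Run:
```python
from h import *
print(goal((0.45,0.24,0.24),np.radians(182.5)),bot.read_state()["position"])
```

```text
[-4.623e-01 -9.057e-01  5.000e-03 -1.300e-03 -8.000e-04 -3.900e-03] [0.35080344 0.41754212 0.24074524]
```

Request:
carry_out([
  [-0.4, -1, 0, 0, 0, 0],
  [-0.4, -1, 0, 0, 0, 0],
  [-0.4, -1, 0, 0, 0, 0],
  [-0.4, -1, 0, 0, 0, 0],
])

```text
time_s: 1.27
position: [0.4389, 0.2193, 0.241]
tcp_rot: [[-0.999, -0.036, -0.001], [-0.036, 0.999, -0.002], [0.001, -0.002, -1.0]]
force: [-0.2, -0.2, 0.8]
opening: 0.063
```

Request:
carry_out([
  [-0.4, -1, 0, 0, 0, 0],
  [-0.4, -1, 0, 0, 0, 0],
  [-0.4, -1, 0, 0, 0, 0],
  [-0.4, -1, 0, 0, 0, 0],
])

```text
time_s: 1.78
position: [0.5277, 0.0204, 0.2414]
tcp_rot: [[-0.999, -0.034, 0.0], [-0.034, 0.999, -0.002], [-0.0, -0.002, -1.0]]
force: [-1.2, 0.3, 0.0]
opening: 0.009
```

Run:
```python
from h import *
print(goal((0.55,-0.18,0.2),np.radians(182.5)),goal((0.55,-0.24,0.16),np.radians(182.5)),bot.read_state()["position"])
```

```text
[-7.7100e-02 -1.0047e+00  2.0890e-01 -1.3000e-03  1.0000e-04 -6.0000e-03] [-6.6900e-02 -1.3041e+00  4.0950e-01 -1.3000e-03  1.0000e-04 -6.0000e-03] [0.52771146 0.02037593 0.2413574 ]
```

Request:
carry_out([
  [-0.08, -1, 0, 0, 0, -0.006],
  [-0.08, -1, 0, 0, 0, -0.006],
  [-0.08, -1, 0, 0, 0, -0.006],
  [-0.08, -1, 0, 0, 0, -0.006],
])

```text
time_s: 2.28
position: [0.5516, -0.1818, 0.2416]
tcp_rot: [[-0.999, -0.04, 0.002], [-0.04, 0.999, -0.003], [-0.002, -0.003, -1.0]]
force: [0.9, 0.5, 0.3]
opening: 0.007
```

Request:
carry_out([
  [0, -0.3, 0.4, 0, 0, 0],
  [0, -0.3, 0.4, 0, 0, 0],
  [0, -0.3, 0.4, 0, 0, 0],
  [0, -0.3, 0.4, 0, 0, 0],
])

```text
time_s: 2.78
position: [0.5547, -0.2403, 0.1624]
tcp_rot: [[-0.999, -0.042, 0.002], [-0.042, 0.999, -0.002], [-0.002, -0.002, -1.0]]
force: [0.9, -0.1, -0.2]
opening: 0.001
```

Run:
```python
from h import *
s=bot.read_state();im=bot.capture("wrist");cv2.imwrite("pics/w1.png",im)
import pickle;pickle.dump(s,open("w1.pkl","wb"));print(s["position"],s["force"])
cv2.imwrite("pics/w1c.png",cv2.resize(im[20:270,200:460],None,fx=3,fy=2.4,interpolation=cv2.INTER_CUBIC))
cv2.imwrite("pics/w1c.png",cv2.resize(im[20:240,190:460],None,fx=2.7,fy=2.7,interpolation=cv2.INTER_CUBIC))
```

```text
[ 0.5546648  -0.24031485  0.1624499 ] [ 0.89705478 -0.06966192 -0.18672909]
```

View pics/w1.png

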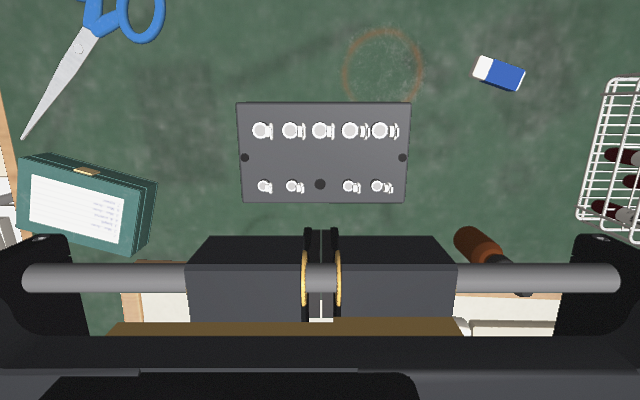

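View pics/w1c.png

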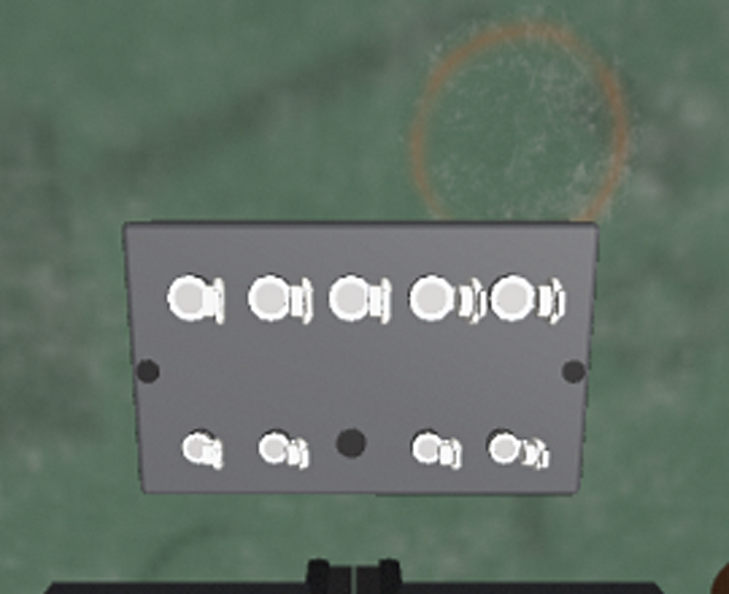

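Run:
```python
from h import *
import pickle;s=pickle.load(open("w1.pkl","rb"))
f=lambda a:np.array(a)/2.7+[190,20]-0.3
M=ray("wrist",f([(512,298),(432,298),(351,298),(270,298),(189,298)]),0.045,s);print(M.round(4),np.diff(M,axis=0).round(4))
S=ray("wrist",f([(504,448),(429,448),(276,448),(199,448)]),0.045,s);print(S.round(4))
P=ray("wrist",f([(123,223),(599,223),(579,493),(144,493)]),0.038,s);print(P.round(4),P.mean(0))
d=M[0]-M[4];yaw=np.arctan2(-d[0],d[1]);print(np.degrees(yaw),np.linalg.norm(d))
for a,b in((1,0),(2,3)):
    e=P[a]-P[b];print(np.degrees(np.arctan2(-e[0],e[1])),np.linalg.norm(e))
```

```text
[[ 0.4972 -0.1956  0.045 ]
 [ 0.4983 -0.2194  0.045 ]
 [ 0.4993 -0.2434  0.045 ]
 [ 0.5004 -0.2674  0.045 ]
 [ 0.5015 -0.2915  0.045 ]] [[ 0.0011 -0.0237  0.    ]
 [ 0.0011 -0.024   0.    ]
 [ 0.0011 -0.024   0.    ]
 [ 0.0011 -0.024   0.    ]]
[[ 0.5431 -0.1938  0.045 ]
 [ 0.5441 -0.2171  0.045 ]
 [ 0.5462 -0.2647  0.045 ]
 [ 0.5473 -0.2887  0.045 ]]
[[ 0.4809 -0.3123  0.038 ]
 [ 0.4747 -0.1706  0.038 ]
 [ 0.5587 -0.1668  0.038 ]
 [ 0.565  -0.3079  0.038 ]] [ 0.51982406 -0.2393839   0.038     ]
2.538863171603658 0.0959054095436739
2.525325713012995 0.14179867412540934
2.577229240834605 0.14124991562954373
```

Run:
```python
from h import *
print(goal((0.4952,-0.152,0.12),np.radians(182.54)),goal((0.4952,-0.152,0.073),np.radians(182.54)))
```

```text
[ 0.2806  0.4551  0.2131 -0.0021  0.0018 -0.0014] [ 0.2813  0.4559  0.4481 -0.0021  0.0018 -0.0014]
```

Request:
carry_out([
  [0.28, 0.455, 0.1, -0.002, 0.002, 0],
  [0.28, 0.455, 0.2, -0.002, 0.002, 0],
  [0.28, 0.455, 0.2, -0.002, 0.002, 0],
  [0.28, 0.455, 0.35, -0.002, 0.002, 0],
  [0.28, 0.455, 0.45, -0.002, 0.002, 0],
  [0.28, 0.455, 0.45, -0.002, 0.002, 0],
  [0.28, 0.455, 0.45, -0.002, 0.002, 0],
])

```text
time_s: 3.7
position: [0.4969, -0.1526, 0.074]
tcp_rot: [[-0.999, -0.043, 0.003], [-0.043, 0.999, -0.002], [-0.003, -0.002, -1.0]]
force: [-0.1, -0.9, -0.1]
opening: 0.004
```

Run:
```python
from h import *
print(goal((0.4952,-0.152,0.073),np.radians(182.54)))
print(goal((0.5031,-0.330,0.073),np.radians(182.54)))
im=bot.capture("scene")
cv2.imwrite("pics/s1.png",cv2.resize(im[100:240,270:430],None,fx=4,fy=4,interpolation=cv2.INTER_CUBIC))
```

```text
[ 0.0084  0.0034  0.0049 -0.0012  0.0016 -0.0011]
[ 0.0069 -0.8875  0.0066 -0.0012  0.0016 -0.0011]
```

View pics/s1.png

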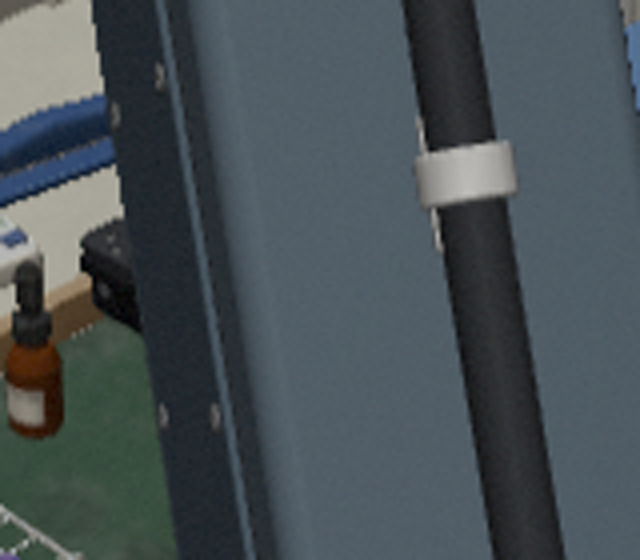

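The scene view is blocked by the arm, and the bottle is undisturbed at left. I'll start the sweep now.

Request:
carry_out([
  [0.007, -0.05, 0.005, 0, 0, 0],
  [0.007, -0.1, 0.005, 0, 0, 0],
  [0.007, -0.14, 0.005, 0, 0, 0],
  [0.007, -0.18, 0.005, 0, 0, 0],
  [0.007, -0.22, 0.005, 0, 0, 0],
  [0.007, -0.26, 0.005, 0, 0, 0],
])

```text
time_s: 4.5
position: [0.4975, -0.2051, 0.0731]
tcp_rot: [[-0.999, -0.042, 0.002], [-0.042, 0.999, -0.001], [-0.002, -0.002, -1.0]]
force: [0.2, 1.2, -0.5]
opening: 0.006
```

Run:
```python
from h import *
print(goal((0.5031,-0.330,0.073),np.radians(182.54)))
im=bot.capture("wrist")
cv2.imwrite("pics/w2.png",im)
```

```text
[-0.0014 -0.6252  0.0012 -0.001   0.0015 -0.0012]
```

View pics/w2.png

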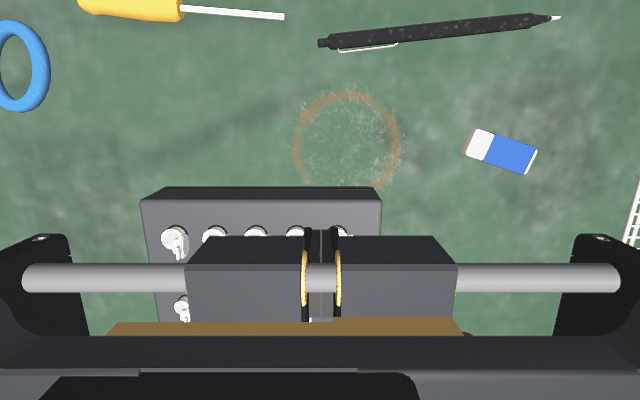

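Request:
carry_out([
  [0, -0.04, 0, 0, 0, 0],
  [0, -0.08, 0, 0, 0, 0],
  [0, -0.12, 0, 0, 0, 0],
  [0, -0.16, 0, 0, 0, 0],
  [0, -0.2, 0, 0, 0, 0],
  [0, -0.24, 0, 0, 0, 0],
  [0, -0.28, 0, 0, 0, 0],
  [0, -0.32, 0, 0, 0, 0],
  [0, -0.36, 0, 0, 0, 0],
  [0, -0.4, 0, 0, 0, 0],
  [0, -0.44, 0, 0, 0, 0],
  [0, -0.48, 0, 0, 0, 0],
  [0, -0.52, 0, 0, 0, 0],
  [0, -0.56, 0, 0, 0, 0],
  [0, -0.6, 0, 0, 0, 0],
  [0, -0.63, 0, 0, 0, 0],
])

```text
time_s: 6.55
position: [0.5032, -0.3327, 0.0734]
tcp_rot: [[-0.999, -0.042, 0.003], [-0.042, 0.999, -0.003], [-0.003, -0.003, -1.0]]
force: [-0.6, 1.0, 0.1]
opening: 0.007
```

Run:
```python
from h import *
print(goal((0.5031,-0.330,0.12)),goal((0.55,-0.24,0.15)))
```

```text
[-0.0007  0.0129 -0.2329  0.      0.      0.    ] [-0.2543  0.4523 -0.3833  0.      0.      0.    ]
```

Up, then over for a look.

Request:
carry_out([
  [0, 0, -0.25, 0, 0, 0],
  [0, 0, -0.38, 0, 0, 0],
  [-0.25, 0.45, -0.38, 0, 0, 0],
  [-0.25, 0.45, -0.38, 0, 0, 0],
  [-0.25, 0.45, -0.38, 0, 0, 0],
  [-0.25, 0.45, -0.38, 0, 0, 0],
])

```text
time_s: 7.3
position: [0.5491, -0.2409, 0.1493]
tcp_rot: [[-0.999, -0.042, 0.003], [-0.042, 0.999, -0.003], [-0.003, -0.003, -1.0]]
force: [-0.1, -0.7, -0.4]
opening: 0.005
```

Run:
```python
from h import *
s=bot.read_state();im=bot.capture("wrist");print(s["position"])
import pickle;pickle.dump(s,open("w3.pkl","wb"));cv2.imwrite("pics/w3.png",im)
cv2.imwrite("pics/w3c.png",cv2.resize(im[20:240,190:460],None,fx=2.7,fy=2.7,interpolation=cv2.INTER_CUBIC))
```

```text
[ 0.54912096 -0.24089219  0.14932597]
```

View pics/w3c.png

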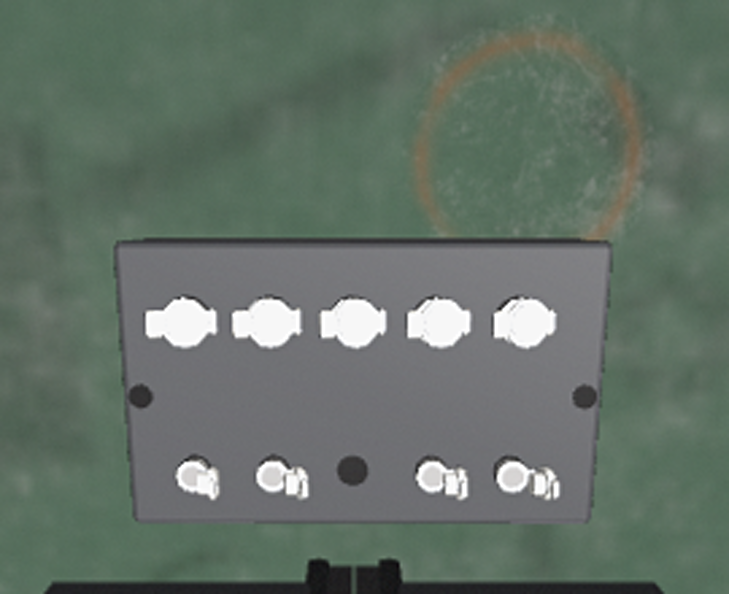

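All five large lids are folded over and the small ones still stand open. Next I'll press lid 1.

Run:
```python
from h import *
print(goal((0.4974,-0.199,0.1),np.radians(182.54)),goal((0.4974,-0.199,0.072),np.radians(182.54)))
```

```text
[ 0.2496  0.2234  0.245  -0.0021  0.002  -0.0019] [ 0.25    0.2239  0.385  -0.0021  0.002  -0.0019]
```

Request:
carry_out([
  [0.25, 0.224, 0.1, -0.002, 0.002, -0.002],
  [0.25, 0.224, 0.2, -0.002, 0.002, -0.002],
  [0.25, 0.224, 0.25, -0.002, 0.002, -0.002],
  [0.25, 0.224, 0.3, -0.002, 0.002, -0.002],
  [0.25, 0.224, 0.36, -0.002, 0.002, -0.002],
  [0.25, 0.224, 0.385, -0.002, 0.002, -0.002],
  [0.25, 0.224, 0.385, -0.002, 0.002, -0.002],
])

```text
time_s: 8.22
position: [0.4975, -0.199, 0.0716]
tcp_rot: [[-0.999, -0.044, -0.0], [-0.044, 0.999, 0.0], [0.0, 0.0, -1.0]]
force: [-0.5, 0.0, 0.3]
opening: 0.008
```

Run:
```python
from h import *
s=bot.read_state();print(s["position"],s["force"],goal((0.4974,-0.199,0.0662),np.radians(182.54)))
```

```text
[ 0.49746613 -0.19903413  0.07159314] [-0.49721801  0.04680081  0.31344519] [ 0.0003  0.0002  0.027   0.0001 -0.0003  0.0001]
```

Pressing in about 1 mm steps.

Request:
carry_out([
  [0, 0, 0.007, 0, 0, 0],
  [0, 0, 0.014, 0, 0, 0],
  [0, 0, 0.02, 0, 0, 0],
  [0, 0, 0.02, 0, 0, 0],
])

```text
time_s: 8.72
position: [0.4979, -0.1996, 0.0679]
tcp_rot: [[-0.999, -0.045, 0.001], [-0.045, 0.999, -0.001], [-0.001, -0.001, -1.0]]
force: [-0.6, -2.0, 3.2]
opening: 0.006
```

Request:
carry_out([
  [0, 0, 0.004, 0, 0, 0],
  [0, 0, 0.008, 0, 0, 0],
  [0, 0, 0.008, 0, 0, 0],
])

```text
time_s: 9.1
position: [0.498, -0.1999, 0.0665]
tcp_rot: [[-0.999, -0.045, 0.001], [-0.045, 0.999, -0.001], [-0.001, -0.002, -1.0]]
force: [-2.1, -3.7, 4.9]
opening: 0.004
```

Request:
carry_out([
  [0, 0, 0.004, 0, 0, 0],
  [0, 0, 0.008, 0, 0, 0],
  [0, 0, 0.008, 0, 0, 0],
])

```text
time_s: 9.48
position: [0.498, -0.1999, 0.0662]
tcp_rot: [[-0.999, -0.045, 0.001], [-0.045, 0.999, -0.002], [-0.001, -0.002, -1.0]]
force: [-2.5, -0.9, 13.0]
opening: 0.003
```

Request:
carry_out([
  [0, 0.004, -0.04, 0, 0, 0],
  [0, -0.05, -0.06, 0, 0, 0],
  [0, -0.117, -0.06, 0, 0, 0],
  [0, -0.117, -0.04, 0, 0, 0],
  [0, -0.117, -0.02, 0, 0, 0],
  [0, -0.117, -0.01, 0, 0, 0],
  [0, -0.117, 0, 0, 0, 0],
  [0, -0.117, 0.005, 0, 0, 0],
  [0, -0.117, 0.01, 0, 0, 0],
  [0, -0.117, 0.01, 0, 0, 0],
  [0, -0.117, 0.01, 0, 0, 0],
])

```text
time_s: 10.85
position: [0.4992, -0.2237, 0.0661]
tcp_rot: [[-0.999, -0.046, 0.002], [-0.046, 0.999, -0.003], [-0.002, -0.003, -1.0]]
force: [-3.2, -1.6, 15.0]
opening: 0.006
```

Request:
carry_out([
  [0.004, 0.004, -0.04, 0, 0, 0],
  [0.004, -0.05, -0.06, 0, 0, 0],
  [0.004, -0.117, -0.06, 0, 0, 0],
  [0.004, -0.117, -0.04, 0, 0, 0],
  [0.004, -0.117, -0.02, 0, 0, 0],
  [0.004, -0.117, -0.01, 0, 0, 0],
  [0.004, -0.117, 0, 0, 0, 0],
  [0.004, -0.117, 0.005, 0, 0, 0],
  [0.004, -0.117, 0.01, 0, 0, 0],
  [0.004, -0.117, 0.01, 0, 0, 0],
  [0.004, -0.117, 0.01, 0, 0, 0],
])

```text
time_s: 12.22
position: [0.4996, -0.2476, 0.0662]
tcp_rot: [[-0.999, -0.047, 0.003], [-0.047, 0.999, -0.005], [-0.003, -0.005, -1.0]]
force: [-4.2, -0.6, 15.7]
opening: 0.005
```

Request:
carry_out([
  [0.004, 0.004, -0.04, 0, 0, 0],
  [0.004, -0.05, -0.06, 0, 0, 0],
  [0.004, -0.117, -0.06, 0, 0, 0],
  [0.004, -0.117, -0.04, 0, 0, 0],
  [0.004, -0.117, -0.02, 0, 0, 0],
  [0.004, -0.117, -0.01, 0, 0, 0],
  [0.004, -0.117, 0, 0, 0, 0],
  [0.004, -0.117, 0.005, 0, 0, 0],
  [0.004, -0.117, 0.01, 0, 0, 0],
  [0.004, -0.117, 0.01, 0, 0, 0],
  [0.004, -0.117, 0.01, 0, 0, 0],
])

```text
time_s: 13.6
position: [0.5, -0.2715, 0.0662]
tcp_rot: [[-0.999, -0.047, 0.004], [-0.047, 0.999, -0.006], [-0.003, -0.007, -1.0]]
force: [-3.5, -1.9, 14.4]
opening: 0.006
```

Request:
carry_out([
  [0.004, 0.004, -0.04, 0, 0, 0],
  [0.004, -0.05, -0.06, 0, 0, 0],
  [0.004, -0.117, -0.06, 0, 0, 0],
  [0.004, -0.117, -0.04, 0, 0, 0],
  [0.004, -0.117, -0.02, 0, 0, 0],
  [0.004, -0.117, -0.01, 0, 0, 0],
  [0.004, -0.117, 0, 0, 0, 0],
  [0.004, -0.117, 0.005, 0, 0, 0],
  [0.004, -0.117, 0.01, 0, 0, 0],
  [0.004, -0.117, 0.01, 0, 0, 0],
  [0.004, -0.117, 0.01, 0, 0, 0],
])

```text
time_s: 14.98
position: [0.5004, -0.2954, 0.0662]
tcp_rot: [[-0.999, -0.048, 0.004], [-0.048, 0.999, -0.008], [-0.004, -0.008, -1.0]]
force: [-3.7, -1.2, 13.2]
opening: 0.007
```

All five bottomed at the same height. I'll lift and check.

Request:
carry_out([
  [0, 0, -0.1, 0, 0, 0],
  [0, 0, -0.3, 0, 0, 0],
  [0, 0, -0.4, 0, 0, 0],
  [-0.25, 0.27, -0.4, 0, 0, 0],
  [-0.25, 0.27, -0.4, 0, 0, 0],
  [-0.25, 0.27, -0.4, 0, 0, 0],
  [-0.25, 0.27, -0.4, 0, 0, 0],
])

```text
time_s: 15.85
position: [0.5466, -0.2387, 0.1454]
tcp_rot: [[-0.999, -0.048, 0.003], [-0.048, 0.999, -0.007], [-0.003, -0.008, -1.0]]
force: [0.3, -1.0, 0.1]
opening: 0.008
```

Run:
```python
from h import *
s=bot.read_state();im=bot.capture("wrist");print(s["position"],s["force"])
cv2.imwrite("pics/w4c.png",cv2.resize(im[20:240,190:460],None,fx=2.7,fy=2.7,interpolation=cv2.INTER_CUBIC))
import pickle;pickle.dump(s,open("w4.pkl","wb"))
```

```text
[ 0.54662583 -0.23866116  0.14540933] [ 0.32962714 -1.04353969  0.0567887 ]
```

View pics/w4c.png

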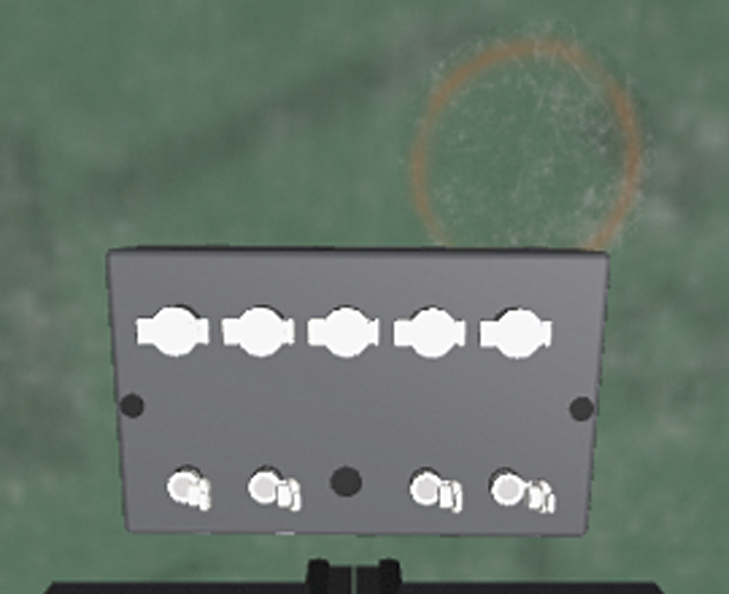

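Run:
```python
from h import *
import pickle;s=pickle.load(open("w4.pkl","rb"))
f=lambda a:np.array(a)/2.7+[190,20]-0.3
P=ray("wrist",f([(107,251),(609,253),(586,534),(127,532)]),0.038,s);print(P.round(4),P.mean(0))
L=ray("wrist",f([(136,330),(208,330),(222,331),(294,331),(308,331),(379,331),(394,332),(465,332),(480,333),(551,333)]),0.047,s);print(np.linalg.norm(L[1::2]-L[::2],axis=1))
```

```text
[[ 0.4812 -0.3119  0.038 ]
 [ 0.4746 -0.1709  0.038 ]
 [ 0.5582 -0.1669  0.038 ]
 [ 0.565  -0.3082  0.038 ]] [ 0.51974943 -0.23946982  0.038     ]
[0.02008009 0.02005381 0.01974335 0.01971754 0.01969177]
```

Request:
carry_out([
  [0, 0.3, -0.5, 0, 0, 0],
  [0, 0.8, -0.5, 0, 0, 0],
  [0, 1, -0.5, 0, 0, 0],
  [0, 1, -0.5, 0, 0, 0],
  [0, 1, -0.5, 0, 0, 0],
  [0, 1, -0.5, 0, 0, 0],
])

```text
time_s: 16.65
position: [0.5368, -0.0395, 0.2439]
tcp_rot: [[-0.999, -0.046, 0.003], [-0.046, 0.999, -0.008], [-0.003, -0.008, -1.0]]
force: [-0.6, -0.9, -0.5]
opening: 0.005
```

Request:
carry_out([
  [0.4, 1, 0, 0, 0, 0],
  [0.4, 1, 0, 0, 0, 0],
  [0.4, 1, 0, 0, 0, 0],
  [0.4, 1, 0, 0, 0, 0],
  [0.4, 1, 0, 0, 0, 0],
])

```text
time_s: 17.27
position: [0.4473, 0.1564, 0.2415]
tcp_rot: [[-0.999, -0.047, 0.002], [-0.047, 0.999, -0.009], [-0.002, -0.009, -1.0]]
force: [0.5, 0.5, 0.2]
opening: 0.005
```

Request:
carry_out([
  [0.4, 1, 0, 0, 0, 0],
  [0.4, 1, 0, 0, 0, 0],
  [0.4, 1, 0, 0, 0, 0],
  [0.4, 1, 0, 0, 0, 0],
  [0.4, 1, 0, 0, 0, 0],
])

```text
time_s: 17.9
position: [0.3591, 0.3525, 0.2393]
tcp_rot: [[-0.999, -0.048, 0.003], [-0.048, 0.999, -0.009], [-0.002, -0.009, -1.0]]
force: [1.0, -0.5, -0.8]
opening: 0.003
```

Run:
```python
from h import *
im=bot.capture("scene");cv2.imwrite("pics/s5.png",im)
cv2.imwrite("pics/s5c.png",cv2.resize(im[140:220,310:405],None,fx=7,fy=7,interpolation=cv2.INTER_CUBIC))
im=bot.capture("top");cv2.imwrite("pics/t5.png",im)
```

```text
(no output)
```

View pics/s5c.png

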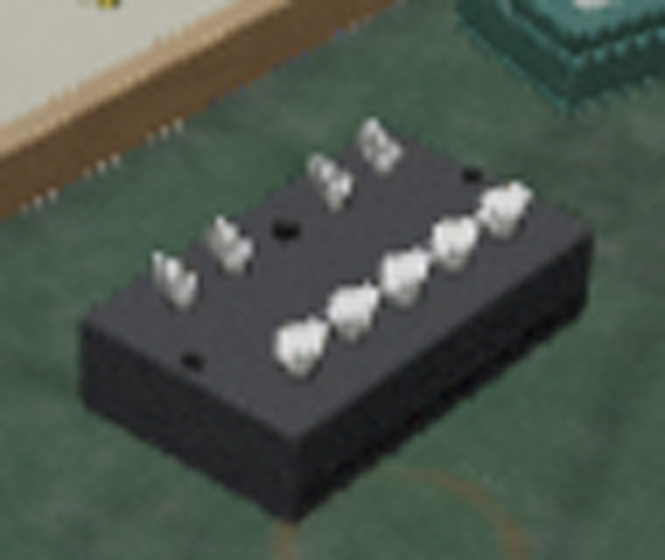

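View pics/t5.png

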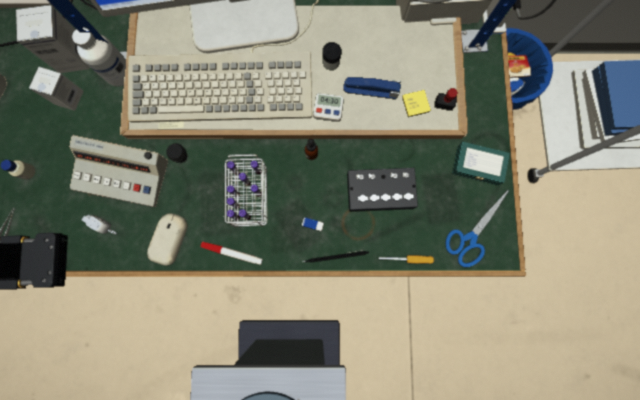

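Run:
```python
from rig import bot
print(bot.hand_in())
```

```text
the job is handed in; nothing more can be done
None
```

I folded over all five large lids with one sweep of the closed fingertips, then pressed each one down. I handed the job in shortly after 17.9 s; it gives no verdict.

- **Press height and force:** every press stopped with the TCP at 66.1–66.5 mm, against 66.2 mm expected for a lid fully home, with about 13–16 N pushing back. The fit needs about 5 N and the limit is 40 N.
- **Large lids:** the last pictures show all five lying flat. Their visible lengths agree within about 0.4 mm (19.7–20.1 mm).
- **Small lids:** all four still stand open in the last pictures.
- **Block:** its centre moved about 0.1 mm by my measurement, well inside the 15 mm limit.
- **Things around:** the rack, eraser, marker and bottle look unmoved in the top view. I checked them by eye only.

None of the checks failed or disagreed. I could not read the lid joint angles or any lift of the tubes directly. During the presses the scene camera was blocked by the arm, so I relied on the force and height readings.

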